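First in, first out: valve balls for filing

ROBOT

A 6-joint arm with a two-finger parallel gripper is mounted at the origin on the work surface. World frame = base frame: x ahead of the robot, y to its left, z up, the work surface at z = 0. Lengths are in m, angles in rad, forces in N, time in s.
With the tool pointing down it reaches from about 0.35 to 0.775 m from the base axis. Payload 7.3 kg.
Tool frame: the origin (TCP) lies on the centre line of the jaws, within the pads' length; the fingertips stand ahead of it and the grasp point (between the pads) lies 11 mm behind it (robot.nose_length is the z of the fingertips in the tool frame, in m); z points along the fingers, y is the line along which they close (so a half turn about z gives the same grasp; the last joint's range is limited). The gripper opens to 92 mm and grips with 3 to 60 N. Pads are 19 mm wide; open, the fingers measure 130 mm over their backs; the gripper's body (75 mm by 190 mm) begins 47 mm behind the grasp point.
Start: joints at [1, 0.342, 1.524, -0, 1.275, -0.146], TCP at [0.216, 0.478, 0.235] pointing down, gripper open.
Joint ranges: [-2.53, 2.53], [-0.77, 2.02], [0.04, 2.7], [-1, 4.14], [0.28, 2.66], [-3.11, 3.11]. Speed limits (rad/s): [2.57, 2.57, 3.14, 3.14, 3.14, 3.14].

INTERFACE

Orientations are given as [roll, pitch, yaw] about the fixed x, y, z axes, in that order (R = Rz(yaw) Ry(pitch) Rx(roll)).
In Python, from cell import robot, cams gives the robot as it stands. The module is installed in compiled form; this text tells all that it offers.
- The arm moves only by the tool carry_out, never from a script. Its argument "deltas" is a list of rows, each a list of 7 numbers: the shift along the tool's x, y, z in cm, then the turn, a rotation vector about the tool's x, y, z in rad, then the opening, from 0 (shut) to 1 (fully open). A call has exactly 8 rows; each row shifts and turns the commanded pose from where the row before left it, along the tool's axes as they then stand; what a row does not reach is not made up. A row lasts 1/12 s, in which the tool goes at most 41.7 mm and 7.16 degrees, less where a joint would pass 70% of its speed; a pose out of reach is approached as far as the arm can. A call is refused whole if a number of a shift passes 4.17 or a number of a turn 0.125, either way. A call with a gripper value outside its range is refused whole. The fingers move at their own pace and stop on an object; "force" is the grip in N (left out, the last holds). Time passes only in rows, so rows that do not move let the fingers close, or fill a call up. It gives the time, the measured TCP pose, the force, the opening and the grip force at its end, in the units of the state.
- robot.observe(): the state, without advancing time (a new reading comes with each control period).
- cams.read_camera(name): name is "scene" or "top"; returns a dict with "image" (420x560x3 uint8, blue, green, red), "depth" (420x560 float32, m along the optical axis (not along the pixel's ray), 0 where there is no reading), "fx", "fy", "cx", "cy" (pixels), "world_to_cam" (4x4, takes a point from world to camera coordinates). Camera axes: x right, y up, looking along -z (the intrinsics and any distortion apply to the point x, -y, -z); pixel columns grow to the right and rows downward; lengths in m; the calibration is good to about 2 mm. A picture is of the moment at which its call begins.
- robot.hand_in(): hands the job in; it is judged then, once.
The state is a dict: "time": time; "qpos": joint angles; "qvel": joint speeds; "joint_efforts": joint torques, N m; "tool_pos": TCP position; "tool_rot": TCP orientation; "contact_force": force on the tool from outside, world axes, zero at the start; "torque": the same for the moment, N m; "opening": finger opening in m; "grip_force": force on a finger pad.
Only numpy, scipy, OpenCV 4.12 (cv2) and the standard library are available. Lean on these libraries where they do the work, as an engineer would, in place of code of your own. Each camera call takes 0.05 s, during which the arm holds its last target. There are 200 camera calls.

TASK

Take the oldest valve ball, the one at the low front end of the sloped lane, and lay it by its journals in the brass V cheeks of the filing rest. Then lay the fresh valve ball from the green tray on the back of the lane, behind the others, so that it rolls down and closes up the row. Set the balls down rather than dropping them, and leave everything else on the bench where it is.

Things in the scene. Friction and masses are not known exactly. Their poses are not given: they have to be found in the camera images.
- oldest_center (a point): Steel valve ball, about 250 g: a ball 40 mm dia with a dark through-bore and a stub journal (shaft end) 20 mm dia on either side, 62 mm over the flat journal ends, by which it can be gripped. Point: its centre. y: along the journals (x and z turn as it rolls). At the start at the low front end of the lane, against the red stop.
- second_center (a point): Valve ball of the same size and shape as the oldest (62 mm over the journal ends, ball 40 mm dia); point at its centre, y along the journals. At the start next behind the oldest, balls touching; when the one in front is taken it rolls down by itself to the front stop.
- third_center (a point): Valve ball of the same size and shape as the oldest (62 mm over the journal ends, ball 40 mm dia); point at its centre, y along the journals. At the start the last in the lane, behind the second; it rolls down likewise.
- fresh_center (a point): Valve ball of the same size and shape as the oldest (62 mm over the journal ends, ball 40 mm dia); point at its centre, y along the journals. At the start it lies in the middle of the green tray, journals along the tray's y, centre 28 mm above the bench, with free room for fingers beyond both journal ends.
- lane: Fixed sloped lane, rising 0.16 rad to the back: two steel rails 200 mm long, 52 mm apart over all, carry the journals; the ball runs between them (4 mm play each way) and the journal ends stand out 5 mm beyond the rails, free to grip from above. Red stop at the front (6 mm above ball centre), lower one at the back. Foot 230 x 80 x 8 mm. x: level, low front to high back; y: across, along the journals.
- lane_seat1 (a point): Centre of a valve ball at the front seat of the lane, against the front stop, 85 mm above the bench. Axes as the lane's: x level, front to back; y across; z up.
- lane_seat2 (a point): Centre of a valve ball at the second seat of the lane, 40 mm up the slope from the first. Axes as the lane's: x level, front to back; y across; z up.
- lane_seat3 (a point): Centre of a valve ball at the third seat of the lane, 81 mm up the slope from the first. Axes as the lane's: x level, front to back; y across; z up.
- lane_load (a point): Centre of a valve ball laid on the rails at the back of the lane, 125 mm up the slope from the first seat, clear of the back stop by 15 mm; let go here it rolls down to the last of the row. Axes as the lane's: x level, front to back; y across; z up.
- rest_seat (a point): Centre of a valve ball seated in the fixed filing rest, 75 mm above the bench: two upright brass cheeks, 52 mm apart over all, each with a right-angled V opening upwards in which a journal lies, the ball between them (3 mm play each way), on a blue foot. The V's lips are 21 mm either side of and 7 mm above this point. x: level, across the V; y: along the journals; z up.
- tray: Fixed green tray, 160 x 160 mm, floor and walls 4 mm thick, 35 mm high, with two notched wooden battens along x (53 mm apart over all, up to 23 mm high) that carry the fresh ball's journals. Origin: under its centre, on the bench.
- scrap_ball: copper-coloured valve ball of the same size standing on end, 62 mm tall, 40 mm dia; origin under its foot. Bystander.
- paint_jar: jar with red cap, 56 mm dia, 60 mm tall; origin under its foot. Bystander.
- oil_bottle: bottle with yellow cap, 60 mm dia, 160 mm tall; origin under its foot. Bystander.
- carton: cardboard carton 60 x 100 x 45 mm; origin under its centre. Bystander.
- flat_file: flat file lying along its x axis, 300 mm long, wooden handle 24 mm dia; origin 150 mm from either end, on the bench. Bystander.
- hammer: hammer lying along its x axis, handle to -x. Bystander.
- brush: brush lying along its x axis, handle to -x. Bystander.
Things that resemble listed ones, but are neither listed nor needed, are in the scene too. There is more than one size of the lane; the job needs the middle-sized.

How it is judged:
On the way, in this order (a step that is already met when the one before it is completed fails the run):
1. the oldest valve ball lies released in the V of the filing rest (distance between oldest_center and rest_seat below 0.01 m and angle between the y axis of oldest_center and the y axis of rest_seat, either way round below 0.3 rad and contact force between oldest and the fingers below 0.1 N), for 0.2 s.
2. the fresh valve ball is released in the lane, behind the others, and the row has closed up (distance between second_center and lane_seat1 below 0.012 m and distance between third_center and lane_seat2 below 0.015 m and distance between fresh_center and lane_seat3 below 0.018 m and angle between the y axis of fresh_center and the y axis of lane_seat3, either way round below 0.35 rad and contact force between fresh and the fingers below 0.1 N), for 0.2 s.
At the end, for the whole second after the job is handed in: The oldest valve ball lies in the rest (centre within 10 mm, axis within 0.3 rad); second, third and fresh lie closed up in this order in the lane (within 12, 15 and 18 mm of seats 1, 2, 3; fresh within 0.35 rad of square), all released and at rest (under 30 mm/s) (all of step 1 and all of step 2 and linear speed of each of oldest, second, third, fresh below 0.03 m/s); the robot touches nothing.
It fails at once if a valve ball is dropped or thrown (over 0.7 m/s out of the fingers, a fall of some 25 mm) ((linear speed of oldest above 0.7 m/s and contact force between oldest and the fingers below 0.01 N) or (linear speed of second above 0.7 m/s and contact force between second and the fingers below 0.01 N) or (linear speed of third above 0.7 m/s and contact force between third and the fingers below 0.01 N) or (linear speed of fresh above 0.7 m/s and contact force between fresh and the fingers below 0.01 N)).
It fails at once if a bystander (scrap ball, jar, bottle, carton, file, hammer, brush) is knocked over or shifted by more than 30 mm (distance of any of scrap_ball, paint_jar, oil_bottle, carton, flat_file, hammer, brush from where it was at the start of the episode above 0.03 m).
It also fails if it takes over 69 s, if anything falls off the work surface, if the arm or the gripper's body presses on something with over 40 N, if the wrist force passes 120 N, or if a joint passes its speed limit or range.

## Working session

There is one attempt and no reset: what is moved stays moved. The work goes in short steps, Python scripts to look and compute and a tool call to move; the robot and the scene stay as the last step left them, time stands still between calls to the robot, and variables do not carry over. Pictures are saved under pics/ and viewed, at most 10 in all, crops included, and the job is handed in when it is done.

Besides the shell and the picture viewer there is one more tool, called after ">>>" as name(argument=value, ...), one argument or row to a line, values as JSON. carry_out: Moves the arm, as the interface text tells. Its arguments: {"type":"object","properties":{"deltas":{"type":"array","items":{"type":"array","items":{"type":"number"}}},"force":{"type":"number"}},"required":["deltas"]}

```bash
mkdir -p pics; cat > h.py <<'E'
import numpy as np, cv2
from cell import robot, cams
def snap(n):
    d=cams.read_camera(n); np.savez(f'{n}.npz',**d); return d
def load(n): return dict(np.load(f'{n}.npz'))
def ray(d,u,v):
    M=np.linalg.inv(d['world_to_cam']); r=np.array([(u-d['cx'])/d['fx'],-(v-d['cy'])/d['fy'],-1.])
    return M[:3,3],M[:3,:3]@r
def onz(d,u,v,z):
    o,r=ray(d,u,v); return o+r*(z-o[2])/r[2]
def dep(d,u,v):
    o,r=ray(d,u,v); return o+r*d['depth'][int(v),int(u)]
def cloud(d):
    v,u=np.mgrid[:420,:560]; r=np.stack([(u-d['cx'])/d['fx'],-(v-d['cy'])/d['fy'],-np.ones(u.shape)],-1)
    M=np.linalg.inv(d['world_to_cam']); return r*d['depth'][...,None]@M[:3,:3].T+M[:3,3]
E
python3 - <<'E'
from h import *
for n in('top','scene'):
    d=snap(n); cv2.imwrite(f'pics/{n}0.png',cv2.resize(d['image'],(800,600),interpolation=cv2.INTER_CUBIC)); print(n,d['fx'],d['cx'],d['cy'],np.linalg.inv(d['world_to_cam']).round(3).tolist(),[k for k in d])
print(robot.observe(),robot.nose_length)
E
```

```text
top 493.1156006318326 278.24451735612354 211.3118046971686 [[0.019, 0.999, -0.047, 0.469], [-1.0, 0.02, 0.008, 0.055], [0.009, 0.047, 0.999, 1.518], [0.0, 0.0, 0.0, 1.0]] ['image', 'depth', 'fx', 'fy', 'cx', 'cy', 'world_to_cam']
scene 475.4758481789836 277.9759623261603 209.9792410853185 [[0.244, -0.761, 0.601, 1.355], [0.97, 0.194, -0.148, -0.151], [-0.004, 0.619, 0.785, 1.166], [0.0, 0.0, 0.0, 1.0]] ['image', 'depth', 'fx', 'fy', 'cx', 'cy', 'world_to_cam']
{'time': 0.1, 'qpos': array([ 1.00003912e+00,  3.42652450e-01,  1.52489929e+00, -3.21152172e-05,
        1.27539814e+00, -1.45973155e-01]), 'qvel': array([ 0.00039961, -0.00120296, -0.00381587,  0.0015261 , -0.00064623,
        0.00084109]), 'joint_efforts': array([ 1.73630360e-03, -4.32003880e+01, -2.44695443e+01,  7.20090070e-02,
        5.26188430e-02, -9.12762721e-05]), 'tool_pos': array([0.2161534 , 0.47806125, 0.23412251]), 'tool_rot': array([-3.14024540e+00, -1.67030684e-04,  2.71681786e+00]), 'contact_force': array([-0.03270961, -0.23726703, -0.10992635]), 'torque': array([ 0.06253099, -0.00388551,  0.01195862]), 'grip_force': 0.0, 'opening': 0.09221310161407484} 0.008
```

View pics/top0.png

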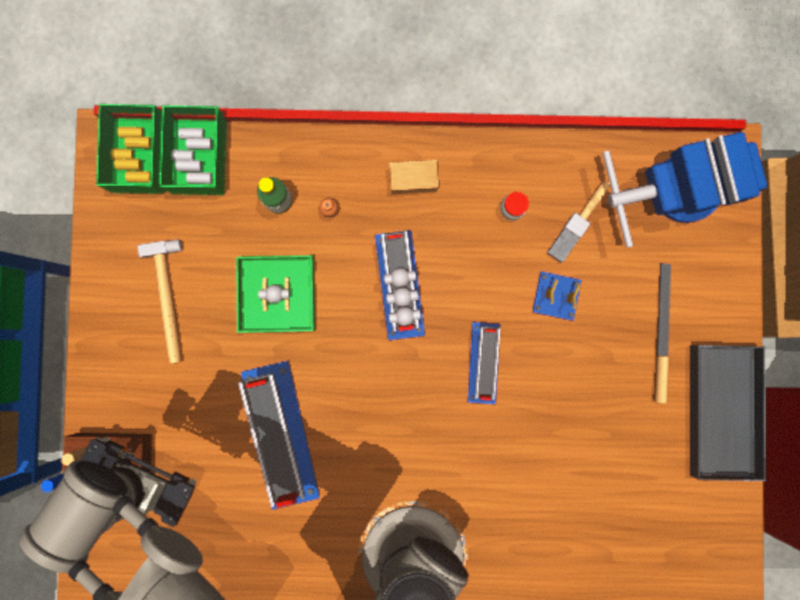

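View pics/scene0.png

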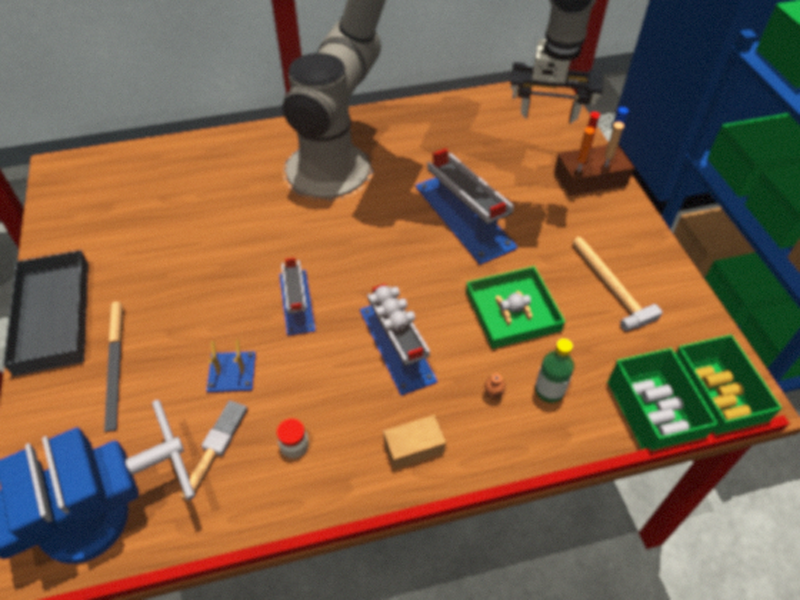

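The top picture shows the middle lane at about (400,285) px with three balls at (405,318), (402,297) and (400,277). The front end of the lane, by the red stop, is nearest the robot. The tray ball is at (275,294) and the brass rest at (557,295).

Things that could be mistaken for the targets:
- **Oldest ball:** second (402,297), third (400,277), fresh (275,294) or the copper scrap ball (329,206).
- **Lane:** the big lane (278,440) or the small lane (484,363), both empty.

I choose the ball at (405,318) as the oldest and will check it in a crop.

```bash
python3 - <<'E'
from h import *
d=load('top'); s=load('scene')
im=d['image']; c=lambda a,x0,y0,w,h,W,H:cv2.resize(a[y0:y0+h,x0:x0+w],(W,H),interpolation=cv2.INTER_CUBIC)
a=c(im,255,155,50,85,353,600); b=c(im,365,180,50,40,440,300); e=c(im,160,175,66,60,440,300)
cv2.imwrite('pics/crop.png',np.hstack([a,np.vstack([b,e])]))
P=cloud(d); 
def reg(n,x0,x1,y0,y1):
    Q=P[y0:y1,x0:x1].reshape(-1,3); print(n,np.percentile(Q[:,2],[1,25,50,75,90,99]).round(4)); 
reg('lane',262,300,160,238); reg('rest',373,408,188,225); reg('tray',165,221,178,234)
for n,(u,v) in dict(old=(283.5,222.5),sec=(281.5,208),third=(280,194),fresh=(192,206)).items():
    print(n,dep(d,u,v).round(4))
E
```

```text
lane [-0.0064  0.0013  0.0096  0.0889  0.1045  0.1159]
rest [-0.0068  0.0011  0.0075  0.0117  0.0189  0.0791]
tray [-0.0046  0.0021  0.0052  0.0104  0.0346  0.0483]
old [0.5045 0.0284 0.1021]
sec [0.5456 0.035  0.1108]
third [0.5848 0.0402 0.121 ]
fresh [0.5495 0.3006 0.0511]
```

View pics/crop.png

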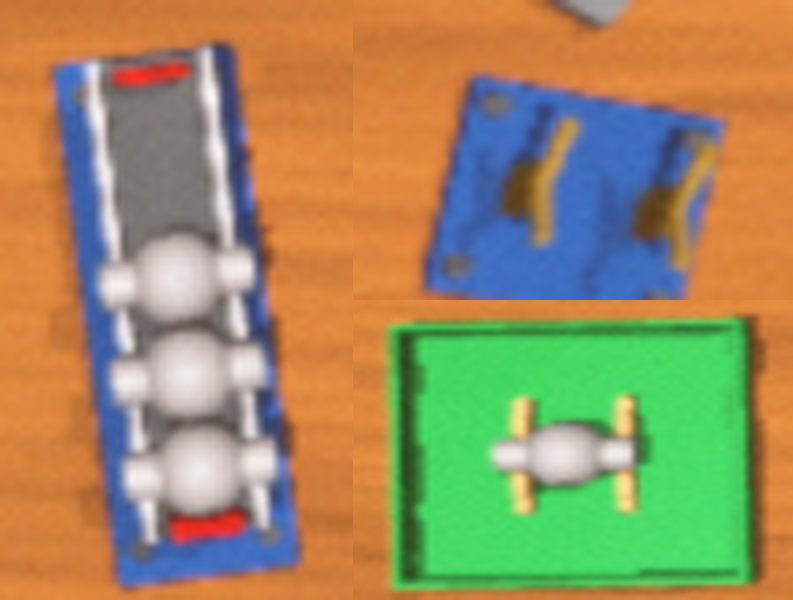

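The crop confirms the choice: the balls have journals on the rails, and the oldest rests against the front red stop. The rest shows two brass cheeks on a blue foot, and the fresh ball lies across the battens in the tray. Next I measure.

```bash
cat > m.py <<'E'
from h import *
from scipy.optimize import least_squares
import sys
def foot(d,mask,z,seed):
    n,l=cv2.connectedComponents(mask.astype(np.uint8)); c=l[seed[1]-2:seed[1]+3,seed[0]-2:seed[0]+3]; 
    k=np.bincount(c[c>0]).argmax(); v,u=np.nonzero(l==k)
    W=np.array([onz(d,a,b,z)[:2] for a,b in zip(u,v)])
    return cv2.minAreaRect((W*1000).astype(np.float32)),len(u)
def ball(d,p):
    P=cloud(d); 
    for _ in range(3):
        q=P[(np.linalg.norm(P-p,axis=2)<0.026)&(np.abs(P[...,1]-p[1])<.014)&(P[...,2]>p[2]+.002)]
        p=least_squares(lambda c:np.linalg.norm(q-c,axis=1)-.02,p,loss='soft_l1',f_scale=.003).x
    return p,len(q)
def disc(d,p,w=9):
    # centroid of non-coloured bright blob half-width w about the projection of p
    c=d['world_to_cam']@np.r_[p,1]; u0=d['cx']+d['fx']*c[0]/-c[2]; v0=d['cy']-d['fy']*c[1]/-c[2]
    return u0,v0
E
python3 - <<'E'
from m import *
d=load('top'); s=load('scene')
guess=dict(old=(.5045,.0284,.085),sec=(.5456,.035,.0915),third=(.5848,.0402,.098),fresh=(.5495,.3006,.028))
for n,g in guess.items():
    for c in (d,s):
        p,k=ball(c,np.array(g)); print(n,p.round(4),k)
hsv=cv2.cvtColor(d['image'],cv2.COLOR_BGR2HSV); H,S,V=cv2.split(hsv)
blue=(H>100)&(H<125)&(S>120)
print('rest foot',foot(d,blue,.008,(391,216)))
# lane foot
v,u=np.nonzero(blue[155:240,258:300]); W=np.array([onz(d,a+258,b+155,.008)[:2]*1000 for a,b in zip(u,v)]).astype(np.float32)
print('lane foot',cv2.minAreaRect(W))
g=(H>50)&(H<75)&(S>100); v,u=np.nonzero(g[175:236,160:226]); W=np.array([onz(d,a+160,b+175,.035)[:2]*1000 for a,b in zip(u,v)]).astype(np.float32)
print('tray',cv2.minAreaRect(W))
# brass
for n,c,b in(('top',d,(373,188,408,225)),('scene',s,(140,230,185,278))):
    P=cloud(c)[b[1]:b[3],b[0]:b[2]]; h=cv2.cvtColor(c['image'],cv2.COLOR_BGR2HSV)[b[1]:b[3],b[0]:b[2]]
    br=(h[...,0]<35)&(h[...,0]>14)&(h[...,1]>80)
    k,l,st,ce=cv2.connectedComponentsWithStats(br.astype(np.uint8))
    for i in range(1,k):
        if st[i,4]>8:
            q=P[l==i]; print(n,ce[i]+b[:2],st[i],q.mean(0).round(4),q.max(0).round(4))
# crude hi points
P=cloud(d)[188:225,373:408]; q=P[(P[...,2]>.05)]; print(len(q),q.round(3)[np.argsort(q[:,1])].tolist())
E
```

```text
old [0.5089 0.0286 0.085 ] 129
old [0.5066 0.0269 0.0867] 88
sec [0.5477 0.0347 0.0911] 131
sec [0.5441 0.0318 0.0925] 109
third [0.5864 0.0405 0.0972] 122
third [0.5836 0.0369 0.0992] 125
fresh [0.5525 0.3057 0.0286] 102
fresh [0.55   0.3022 0.0285] 92
rest foot (((561.9822998046875, -297.48004150390625), (84.33506774902344, 86.59642791748047), 79.234130859375), 573)
lane foot ((578.7011108398438, 40.556884765625), (225.60951232910156, 75.95618438720703), 8.464495658874512)
tray ((552.7706909179688, 302.44378662109375), (158.42564392089844, 159.6734619140625), 2.391934633255005)
top [385.65 203.7 ] [ 9  8  8 16 40] [ 0.5673 -0.2747  0.0591] [ 0.589  -0.2702  0.0845]
top [401.22641509 207.05660377] [24 11  9 17 53] [ 0.5565 -0.314   0.0861] [0.5812 0.055  1.5181]
scene [166.35714286 246.10714286] [24  7  6 22 56] [ 0.5461 -0.279   0.0468] [ 0.5845 -0.2732  0.0866]
scene [148.87323944 247.42253521] [ 5  8  8 21 71] [ 0.5401 -0.327   0.0492] [ 0.5803 -0.3194  0.082 ]
92 [[0.573, -0.329, 0.073], [0.578, -0.327, 0.078], [0.575, -0.327, 0.079], [0.581, -0.327, 0.079], [0.57, -0.326, 0.073
[... 1356 characters left out ...]
 -0.276, 0.073], [0.575, -0.276, 0.059], [0.58, -0.276, 0.073], [0.569, -0.275, 0.061], [0.572, -0.275, 0.061], [0.56, -0.275, 0.063], [0.566, -0.275, 0.064], [0.548, -0.275, 0.078], [0.563, -0.275, 0.064], [0.557, -0.274, 0.067], [0.545, -0.274, 0.081], [0.57, -0.274, 0.055], [0.567, -0.273, 0.057], [0.554, -0.273, 0.06], [0.563, -0.273, 0.06], [0.56, -0.272, 0.061], [0.554, -0.272, 0.074], [0.557, -0.272, 0.061], [0.551, -0.272, 0.075], [0.558, -0.272, 0.05], [0.542, -0.272, 0.078], [0.564, -0.272, 0.051], [0.551, -0.272, 0.065], [0.548, -0.272, 0.079], [0.548, -0.271, 0.067], [0.544, -0.27, 0.084], [0.469, 0.055, 1.518], [0.469, 0.055, 1.518], [0.469, 0.055, 1.518], [0.469, 0.055, 1.518]]
```

```bash
python3 - <<'E'
from m import *
d=load('top');s=load('scene')
def masks(c):
    H,S,V=cv2.split(cv2.cvtColor(c['image'],cv2.COLOR_BGR2HSV)); return (H>100)&(H<125)&(S>110),(H<35)&(H>14)&(S>80)&(V>0),(H>50)&(H<75)&(S>100)
def proj(c,p):
    q=c['world_to_cam']@np.r_[p,1]; return c['cx']+c['fx']*q[0]/-q[2],c['cy']-c['fy']*q[1]/-q[2]
for n,c in(('top',d),('scene',s)):
    b,_,g=masks(c); P=cloud(c)
    for nm,m,p,r,z in(('rest',b,(.56,-.297,.008),70,.008),('lane',b,(.578,.04,.008),135,.008),('tray',g,(.552,.302,.035),120,.035)):
        v,u=np.nonzero(m); W=np.array([onz(c,i,j,z)[:2] for i,j in zip(u,v)]); k=np.linalg.norm(W-p[:2],axis=1)<r/1000
        print(n,nm,np.round(np.array(sum([list(x) if isinstance(x,tuple) else [x] for x in cv2.minAreaRect((W[k]*1000).astype(np.float32))],[])),1))
    # cheeks: points above foot near rest, in rest axes (yaw -.19), origin (.562,-.2975)
    q=P.reshape(-1,3); q=q[(np.hypot(q[:,0]-.562,q[:,1]+.2975)<.045)&(q[:,2]>.03)&(q[:,2]<.1)]
    e=q-[.562,-.2975,0]; a=-.19; X=e[:,0]*np.cos(a)+e[:,1]*np.sin(a); Y=-e[:,0]*np.sin(a)+e[:,1]*np.cos(a)
    for sg in(1,-1):
        k=Y*sg>0; f=np.polyfit(X[k],Y[k],1); print(n,'cheek',sg,k.sum(),'Ymed',np.median(Y[k]).round(4),'slope',f[0].round(3),'Xrange',np.percentile(X[k&(q[:,2]>.07)],[2,98]).round(4),
          'V x at low', np.median(X[k&(np.abs(X)<.012)]).round(4))
E
```

```text
top rest [ 562.1 -296.9   84.9   87.1   79.8]
top lane [578.5  40.5 225.9  76.3   8.3]
top tray [552.8 302.4 158.4 159.7   2.4]
top cheek 1 56 Ymed 0.0229 slope -0.001 Xrange [-0.0239  0.0235] V x at low -0.0001
top cheek -1 52 Ymed -0.0238 slope -0.014 Xrange [-0.0238  0.0241] V x at low -0.0009
scene rest [ 562.3 -301.7   84.4   85.7   79.2]
scene lane [580.3  36.5 224.3  73.2   9.2]
scene tray [563.1 296.3 173.3 165.    2.3]
scene cheek 1 62 Ymed 0.0194 slope -0.016 Xrange [-0.0233  0.0232] V x at low 0.0006
scene cheek -1 66 Ymed -0.0277 slope 0.004 Xrange [-0.0278  0.0239] V x at low 0.0002
```

```bash
cat > go.py <<'E'
import sys
from h import *
from scipy.spatial.transform import Rotation as R
# usage: go.py x y z yaw -> turn about tool z to do first, then tool-axis shift in cm
o=robot.observe(); x,y,z,yw=map(float,sys.argv[1:5])
dy=(yw-o['tool_rot'][2]+np.pi)%(2*np.pi)-np.pi
T=R.from_euler('xyz',[np.pi,0,yw]).as_matrix()
print('t',round(o['time'],2),'turn z',round(-dy,3),'shift cm after turn',((T.T@(np.array([x,y,z])-o['tool_pos']))*100).round(2),'tilt',o['tool_rot'].round(4))
E
python3 go.py .5077 .0277 .18 3.29
```

```text
t 0.1 turn z -0.573 shift cm after turn [-22.18 -48.85   5.41] tilt [-3.1402e+00 -2.0000e-04  2.7168e+00]
```

>>> carry_out(
  deltas=[
    [0, 0, 0, 0, 0, -0.115, 1],
    [0, 0, 0, 0, 0, -0.115, 1],
    [0, 0, 0, 0, 0, -0.115, 1],
    [0, 0, 0, 0, 0, -0.115, 1],
    [0, 0, 0, 0, 0, -0.113, 1],
    [-1.48, -3.26, 0, 0, 0, 0, 1],
    [-1.48, -3.26, 0, 0, 0, 0, 1],
    [-1.48, -3.26, 0, 0, 0, 0, 1],
  ],
  force=15,
)

```text
time: 0.77
tool_pos: [0.2747, 0.3871, 0.2342]
tool_rot: [-3.141, -0.001, -2.991]
contact_force: [0.8, -0.1, 0.2]
opening: 0.0922
grip_force: 0.0
```

>>> carry_out(
  deltas=[
    [-1.48, -3.26, 0, 0, 0, 0, 1],
    [-1.48, -3.26, 0, 0, 0, 0, 1],
    [-1.48, -3.26, 0, 0, 0, 0, 1],
    [-1.48, -3.26, 0, 0, 0, 0, 1],
    [-1.48, -3.26, 0, 0, 0, 0, 1],
    [-1.48, -3.26, 0, 0, 0, 0, 1],
    [-1.48, -3.26, 0, 0, 0, 0, 1],
    [-1.48, -3.26, 0, 0, 0, 0, 1],
  ],
)

```text
time: 1.43
tool_pos: [0.4308, 0.146, 0.2346]
tool_rot: [3.141, -0.0, -2.993]
contact_force: [1.2, 0.3, 0.2]
opening: 0.0915
grip_force: 0.0
```

>>> carry_out(
  deltas=[
    [-1.48, -3.26, 0.9, 0, 0, 0, 1],
    [-1.48, -3.26, 0.9, 0, 0, 0, 1],
    [-1.48, -3.26, 0.9, 0, 0, 0, 1],
    [-1.48, -3.21, 0.9, 0, 0, 0, 1],
    [0, 0, 0.9, 0, 0, 0, 1],
    [0, 0, 0.9, 0, 0, 0, 1],
    [0, 0, 0, 0, 0, 0, 1],
    [0, 0, 0, 0, 0, 0, 1],
  ],
)

```text
time: 2.1
tool_pos: [0.5071, 0.029, 0.1802]
tool_rot: [3.141, -0.002, -2.992]
contact_force: [0.1, -0.1, 0.5]
opening: 0.0915
grip_force: 0.0
```

```bash
python3 go.py .5077 .0277 .074 3.29
```

```text
t 2.1 turn z 0.001 shift cm after turn [-0.04 -0.14 10.62] tilt [ 3.1408e+00 -1.8000e-03 -2.9924e+00]
```

>>> carry_out(
  deltas=[
    [-0.04, -0.14, 1.5, 0, 0, 0, 1],
    [0, 0, 1.7, 0, 0, 0, 1],
    [0, 0, 1.7, 0, 0, 0, 1],
    [0, 0, 1.7, 0, 0, 0, 1],
    [0, 0, 1.5, 0, 0, 0, 1],
    [0, 0, 1.3, 0, 0, 0, 1],
    [0, 0, 0.8, 0, 0, 0, 1],
    [0, 0, 0.4, 0, 0, 0, 1],
  ],
)

```text
time: 2.77
tool_pos: [0.5082, 0.0277, 0.0744]
tool_rot: [3.141, -0.001, -2.992]
contact_force: [0.9, 0.8, 0.5]
opening: 0.0919
grip_force: 0.0
```

```bash
python3 - <<'E'
from h import *
s=snap('scene'); cv2.imwrite('pics/g1.png',cv2.resize(s['image'][140:300,200:400],(800,600),interpolation=cv2.INTER_CUBIC)); print(robot.observe()['tool_pos'],robot.observe()['contact_force'])
E
```

```text
[0.50818665 0.02751155 0.07419983] [-1.34464203 -0.02637035 -0.18729267]
```

View pics/g1.png

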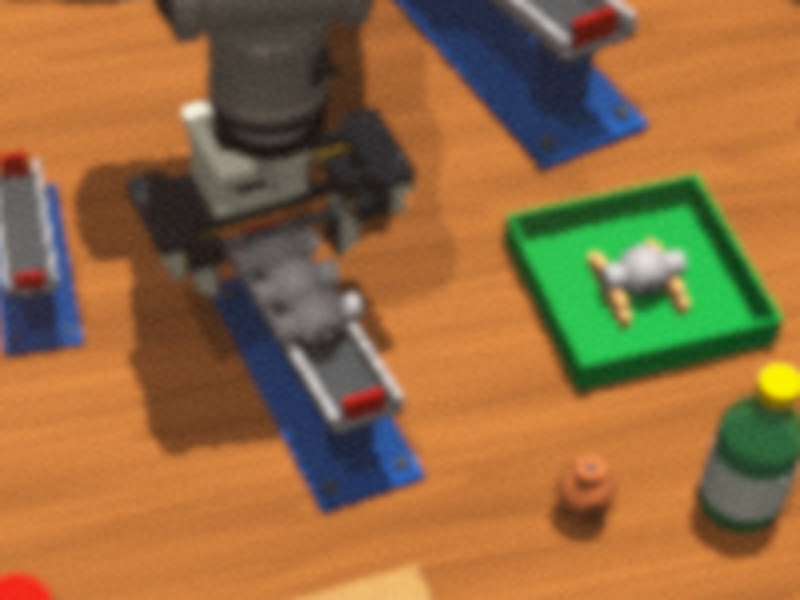

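The fingers stand on either side of the front ball, at about (210,260) and (345,225) in the crop, and the second and third balls are behind it. I'll close.

>>> carry_out(
  deltas=[
    [0, 0, 0, 0, 0, 0, 0.6],
    [0, 0, 0, 0, 0, 0, 0.6],
    [0, 0, 0, 0, 0, 0, 0.6],
    [0, 0, 0, 0, 0, 0, 0.6],
    [0, 0, 0, 0, 0, 0, 0.6],
    [0, 0, 0, 0, 0, 0, 0.6],
    [0, 0, 0, 0, 0, 0, 0.6],
    [0, 0, 0, 0, 0, 0, 0.6],
  ],
  force=20,
)

```text
time: 3.48
tool_pos: [0.5089, 0.0268, 0.0751]
tool_rot: [3.142, 0.001, -2.993]
contact_force: [-1.4, 1.8, 3.7]
opening: 0.0615
grip_force: 20.0
```

>>> carry_out(
  deltas=[
    [0, 0, -0.3, 0, 0, 0, 0.6],
    [0, 0, -0.8, 0, 0, 0, 0.6],
    [0, 0, -1.3, 0, 0, 0, 0.6],
    [0, 0, -1.5, 0, 0, 0, 0.6],
    [0, 0, -1.6, 0, 0, 0, 0.6],
    [0, 0, -1.5, 0, 0, 0, 0.6],
    [0, 0, -1.5, 0, 0, 0, 0.6],
    [0, 0, -1, 0, 0, 0, 0.6],
  ],
)

```text
time: 4.15
tool_pos: [0.5087, 0.0265, 0.1712]
tool_rot: [-3.141, 0.001, -2.993]
contact_force: [-0.5, 0.1, -3.4]
opening: 0.0619
grip_force: 20.0
```

```bash
python3 - <<'E'
from m import *
s=snap('scene');d=snap('top'); o=robot.observe(); g=o['tool_pos']+[0,0,.011]; print('grasp pt',g.round(4),o['opening'],o['grip_force'],o['contact_force'].round(1))
for n,c in(('top',d),('scene',s)):
  for nm,p in(('held',g),('s1',(.507,.028,.085)),('s2',(.546,.034,.0915))):
    try: q,k=ball(c,np.array(p)); print(n,nm,q.round(4),k)
    except Exception as e: print(n,nm,'none')
E
python3 go.py .562 -.299 .16 2.955
```

```text
grasp pt [0.5094 0.0265 0.1823] 0.062064301950471384 19.999769926071167 [-0.5 -1.1 -3.4]
top held [0.5094 0.0265 0.1823] 0
top s1 [0.507 0.028 0.085] 0
top s2 [0.546  0.034  0.0915] 0
scene held [0.5075 0.0239 0.181 ] 103
scene s1 [0.5063 0.0261 0.0862] 93
scene s2 [0.5444 0.0328 0.0925] 118
t 4.25 turn z 0.335 shift cm after turn [-11.21 -31.01   1.13] tilt [-3.1408e+00  2.9000e-03 -2.9934e+00]
```

>>> carry_out(
  deltas=[
    [0, 0, 0, 0, 0, 0.112, 0.6],
    [0, 0, 0, 0, 0, 0.112, 0.6],
    [0, 0, 0, 0, 0, 0.111, 0.6],
    [-0.6, -1.7, 0, 0, 0, 0, 0.6],
    [-1.2, -3.3, 0, 0, 0, 0, 0.6],
    [-1.2, -3.3, 0, 0, 0, 0, 0.6],
    [-1.2, -3.3, 0, 0, 0, 0, 0.6],
    [-1.2, -3.3, 0, 0, 0, 0, 0.6],
  ],
)

```text
time: 4.92
tool_pos: [0.5334, -0.131, 0.1685]
tool_rot: [3.141, -0.002, 2.955]
contact_force: [0.4, 0.7, -3.6]
opening: 0.0621
grip_force: 20.0
```

>>> carry_out(
  deltas=[
    [-1.2, -3.3, 0, 0, 0, 0, 0.6],
    [-1.2, -3.3, 0, 0, 0, 0, 0.6],
    [-1.2, -3.3, 0, 0, 0, 0, 0.6],
    [-1.2, -3.3, 0, 0, 0, 0, 0.6],
    [-0.7, -1.9, 0.3, 0, 0, 0, 0.6],
    [-0.3, -1, 0.5, 0, 0, 0, 0.6],
    [0, 0, 0.3, 0, 0, 0, 0.6],
    [0, 0, 0, 0, 0, 0, 0.6],
  ],
)

```text
time: 5.58
tool_pos: [0.56, -0.2976, 0.1564]
tool_rot: [3.139, -0.004, 2.954]
contact_force: [-1.0, 0.7, -2.7]
opening: 0.0618
grip_force: 20.0
```

```bash
python3 go.py .562 -.299 .115 2.955
```

```text
t 5.58 turn z -0.001 shift cm after turn [-0.22 -0.11  4.14] tilt [ 3.1391 -0.0041  2.9543]
```

>>> carry_out(
  deltas=[
    [-0.22, -0.11, 0.7, 0, 0, 0, 0.6],
    [0, 0, 0.8, 0, 0, 0, 0.6],
    [0, 0, 0.8, 0, 0, 0, 0.6],
    [0, 0, 0.8, 0, 0, 0, 0.6],
    [0, 0, 0.7, 0, 0, 0, 0.6],
    [0, 0, 0.3, 0, 0, 0, 0.6],
    [0, 0, 0, 0, 0, 0, 0.6],
    [0, 0, 0, 0, 0, 0, 0.6],
  ],
)

```text
time: 6.25
tool_pos: [0.5631, -0.3002, 0.1176]
tool_rot: [3.141, -0.0, 2.955]
contact_force: [-0.0, -0.6, -2.5]
opening: 0.0621
grip_force: 20.0
```

```bash
python3 - <<'E'
from m import *
s=snap('scene');d=snap('top'); o=robot.observe(); g=o['tool_pos']+[0,0,.011]; print('grasp pt',g.round(4),o['tool_rot'].round(3))
for n,c in(('top',d),('scene',s)):
    try: q,k=ball(c,g.copy()); print(n,q.round(4),k)
    except Exception: print(n,'none')
i=lambda c,x,y:cv2.resize(c['image'][y:y+60,x:x+50],(400,480),interpolation=cv2.INTER_CUBIC)
cv2.imwrite('pics/r1.png',np.hstack([i(s,135,215),i(d,365,175)]))
E
```

```text
grasp pt [ 0.5634 -0.3004  0.1292] [-3.141e+00  1.000e-03  2.955e+00]
top [ 0.5713 -0.3094  0.1296] 0
scene [ 0.5617 -0.3016  0.1284] 99
```

View pics/r1.png

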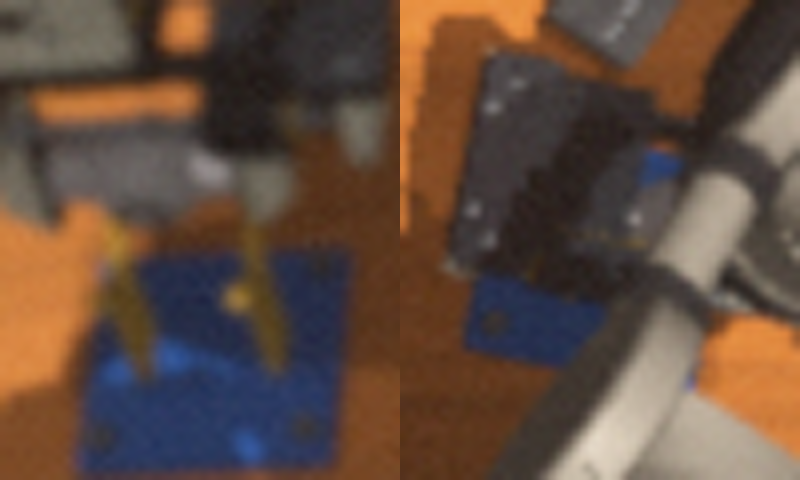

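The left half (scene view) shows the ball held square above the two brass cheeks, whose tops are at about (110,230) and (250,230). The right half (top view) is hidden by the hand. The held ball and the rest agree within 1 mm in the scene camera, so I'll lower.

>>> carry_out(
  deltas=[
    [-0.05, 0, 0.5, 0, 0, 0, 0.6],
    [0, 0, 0.8, 0, 0, 0, 0.6],
    [0, 0, 0.8, 0, 0, 0, 0.6],
    [0, 0, 0.8, 0, 0, 0, 0.6],
    [0, 0, 0.5, 0, 0, 0, 0.6],
    [0, 0, 0.4, 0, 0, 0, 0.6],
    [0, 0, 0.2, 0, 0, 0, 0.6],
    [0, 0, 0, 0, 0, 0, 0.6],
  ],
)

```text
time: 7.02
tool_pos: [0.5634, -0.3002, 0.077]
tool_rot: [3.141, -0.001, 2.955]
contact_force: [-0.8, -0.2, -2.9]
opening: 0.0619
grip_force: 20.0
```

>>> carry_out(
  deltas=[
    [0, 0, 0.2, 0, 0, 0, 0.6],
    [0, 0, 0.2, 0, 0, 0, 0.6],
    [0, 0, 0.2, 0, 0, 0, 0.6],
    [0, 0, 0.2, 0, 0, 0, 0.6],
    [0, 0, 0.1, 0, 0, 0, 0.6],
    [0, 0, 0.1, 0, 0, 0, 0.6],
    [0, 0, 0, 0, 0, 0, 0.6],
    [0, 0, 0, 0, 0, 0, 0.6],
  ],
)

```text
time: 7.68
tool_pos: [0.5635, -0.3003, 0.0679]
tool_rot: [3.142, -0.0, 2.955]
contact_force: [-1.6, 0.8, -1.1]
opening: 0.0617
grip_force: 20.0
```

>>> carry_out(
  deltas=[
    [0, 0, 0.1, 0, 0, 0, 0.6],
    [0, 0, 0.1, 0, 0, 0, 0.6],
    [0, 0, 0.05, 0, 0, 0, 0.6],
    [0, 0, 0.05, 0, 0, 0, 0.6],
    [0, 0, 0, 0, 0, 0, 0.6],
    [0, 0, 0, 0, 0, 0, 0.6],
    [0, 0, 0, 0, 0, 0, 0.6],
    [0, 0, 0, 0, 0, 0, 0.6],
  ],
)

```text
time: 8.35
tool_pos: [0.5637, -0.3004, 0.0675]
tool_rot: [-3.141, 0.001, 2.955]
contact_force: [-7.1, 3.5, 15.0]
opening: 0.0617
grip_force: 20.0
```

```bash
python3 - <<'E'
from m import *
s=snap('scene'); o=robot.observe(); g=o['tool_pos']+[0,0,.011]; print('grasp pt',g.round(4),o['contact_force'].round(1),ball(s,g.copy()))
E
```

```text
grasp pt [ 0.5637 -0.3003  0.0785] [-6.5  4.3 15.2] (array([ 0.56234846, -0.30234285,  0.07805479]), 93)
```

>>> carry_out(
  deltas=[
    [0, 0, -0.3, 0, 0, 0, 0.6],
    [0.22, 0.05, 0, 0, 0, 0, 0.6],
    [0, 0, 0, 0, 0, 0, 0.6],
    [0, 0, 0.1, 0, 0, 0, 0.6],
    [0, 0, 0.1, 0, 0, 0, 0.6],
    [0, 0, 0.1, 0, 0, 0, 0.6],
    [0, 0, 0, 0, 0, 0, 0.6],
    [0, 0, 0, 0, 0, 0, 0.6],
  ],
)

```text
time: 9.07
tool_pos: [0.5614, -0.2994, 0.0654]
tool_rot: [3.142, -0.0, 2.955]
contact_force: [-3.6, 2.9, 4.5]
opening: 0.0618
grip_force: 20.0
```

>>> carry_out(
  deltas=[
    [0.05, 0.03, 0.05, 0, 0, 0, 0.6],
    [0, 0, 0, 0, 0, 0, 0.68],
    [0, 0, 0, 0, 0, 0, 0.7],
    [0, 0, 0, 0, 0, 0, 0.75],
    [0, 0, 0, 0, 0, 0, 0.8],
    [0, 0, 0, 0, 0, 0, 0.9],
    [0, 0, 0, 0, 0, 0, 1],
    [0, 0, 0, 0, 0, 0, 1],
  ],
)

```text
time: 9.73
tool_pos: [0.5611, -0.299, 0.0641]
tool_rot: [3.141, -0.0, 2.955]
contact_force: [0.2, -0.6, -0.3]
opening: 0.0889
grip_force: 0.0
```

```bash
python3 - <<'E'
from m import *
s=snap('scene'); o=robot.observe(); g=o['tool_pos']+[0,0,.011]; print('grasp pt',g.round(4),o['contact_force'].round(1),o['opening'],ball(s,g.copy()))
E
```

```text
grasp pt [ 0.5611 -0.299   0.0751] [ 0.1 -0.5  0.6] 0.09052519291640959 (array([ 0.56023443, -0.30090179,  0.07564346]), 92)
```

>>> carry_out(
  deltas=[
    [0, 0, -0.5, 0, 0, 0, 1],
    [0, 0, -1.5, 0, 0, 0, 1],
    [0, 0, -2, 0, 0, 0, 1],
    [0, 0, -2, 0, 0, 0, 1],
    [0, 0, -2, 0, 0, 0, 1],
    [0, 0, -2, 0, 0, 0, 1],
    [0, 0, -2, 0, 0, 0, 1],
    [0, 0, -0.5, 0, 0, 0, 1],
  ],
)

```text
time: 10.45
tool_pos: [0.5623, -0.2999, 0.1933]
tool_rot: [-3.139, 0.006, 2.955]
contact_force: [0.6, -0.4, 0.2]
opening: 0.0917
grip_force: 0.0
```

```bash
python3 go.py .552 .304 .12 3.183; python3 - <<'E'
from m import *
print(ball(snap('scene'),np.array([.561,-.3,.075])))
E
```

```text
t 10.45 turn z -0.228 shift cm after turn [-1.47 60.38  7.33] tilt [-3.1391  0.0058  2.9549]
(array([ 0.55971355, -0.3015626 ,  0.07621385]), 113)
```

>>> carry_out(
  deltas=[
    [0, 0, 0, 0, 0, -0.114, 1],
    [0, 0, 0, 0, 0, -0.114, 1],
    [0, 2, 0, 0, 0, 0, 1],
    [0, 3.6, 0, 0, 0, 0, 1],
    [0, 3.6, 0, 0, 0, 0, 1],
    [0, 3.6, 0, 0, 0, 0, 1],
    [0, 3.6, 0, 0, 0, 0, 1],
    [0, 3.6, 0, 0, 0, 0, 1],
  ],
)

```text
time: 11.17
tool_pos: [0.5519, -0.0974, 0.1879]
tool_rot: [3.141, -0.002, -3.101]
contact_force: [0.5, 0.2, 0.5]
opening: 0.0917
grip_force: 0.0
```

>>> carry_out(
  deltas=[
    [0, 3.6, 0, 0, 0, 0, 1],
    [0, 3.6, 0, 0, 0, 0, 1],
    [0, 3.6, 0, 0, 0, 0, 1],
    [0, 3.6, 0, 0, 0, 0, 1],
    [0, 3.6, 0, 0, 0, 0, 1],
    [-0.3, 3.6, 0, 0, 0, 0, 1],
    [-0.4, 3.6, 0, 0, 0, 0, 1],
    [-0.4, 3.6, 0, 0, 0, 0, 1],
  ],
)

```text
time: 11.83
tool_pos: [0.5511, 0.1907, 0.188]
tool_rot: [-3.141, -0.002, -3.1]
contact_force: [1.0, -0.6, 0.9]
opening: 0.092
grip_force: 0.0
```

>>> carry_out(
  deltas=[
    [-0.4, 3.6, 0, 0, 0, 0, 1],
    [0, 3.6, 1, 0, 0, 0, 1],
    [0, 2.6, 1.5, 0, 0, 0, 1],
    [0, 1.8, 1.5, 0, 0, 0, 1],
    [0, 0, 1.5, 0, 0, 0, 1],
    [0, 0, 1.2, 0, 0, 0, 1],
    [0, 0, 0.6, 0, 0, 0, 1],
    [0, 0, 0, 0, 0, 0, 1],
  ],
)

```text
time: 12.5
tool_pos: [0.5499, 0.3046, 0.1136]
tool_rot: [-3.14, -0.004, -3.1]
contact_force: [-0.9, -0.2, 0.4]
opening: 0.0917
grip_force: 0.0
```

```bash
python3 go.py .552 .304 .020 3.183; python3 - <<'E'
from m import *
d=load('top'); g=(cv2.cvtColor(d['image'],cv2.COLOR_BGR2HSV)[...,1]<60)
import numpy as np
d=dict(np.load('top.npz'))
c=d['image'][192:220,172:212]; S=cv2.cvtColor(c,cv2.COLOR_BGR2HSV)[...,1]<70; v,u=np.nonzero(S)
W=np.array([onz(d,a+172,b+192,.028)[:2]*1000 for a,b in zip(u,v)]).astype(np.float32); print(len(W),cv2.minAreaRect(W),W.mean(0))
E
```

```text
t 12.5 turn z -0.0 shift cm after turn [-0.21 -0.07  9.36] tilt [-3.1401 -0.0043 -3.1003]
187 ((552.266357421875, 305.99560546875), (33.303245544433594, 63.445125579833984), 1.1496790647506714) [552.59247 305.9962 ]
```

>>> carry_out(
  deltas=[
    [-0.21, 0, 1.2, 0, 0, 0, 1],
    [0, 0, 1.6, 0, 0, 0, 1],
    [0, 0, 1.6, 0, 0, 0, 1],
    [0, 0, 1.6, 0, 0, 0, 1],
    [0, 0, 1.4, 0, 0, 0, 1],
    [0, 0, 1, 0, 0, 0, 1],
    [0, 0, 0.6, 0, 0, 0, 1],
    [0, 0, 0.3, 0, 0, 0, 1],
  ],
)

```text
time: 13.17
tool_pos: [0.5533, 0.3049, 0.0225]
tool_rot: [-3.141, -0.0, -3.101]
contact_force: [0.7, -0.3, -0.3]
opening: 0.0919
grip_force: 0.0
```

```bash
python3 - <<'E'
from m import *
s=snap('scene'); o=robot.observe(); print(o['tool_pos'].round(4),o['contact_force'].round(1))
for g in((.552,.304,.028),):print(ball(s,np.array(g)))
cv2.imwrite('pics/f1.png',cv2.resize(s['image'][170:260,310:430],(800,600),interpolation=cv2.INTER_CUBIC))
E
```

```text
[0.5533 0.3049 0.0225] [ 0.6 -0.2 -0.2]
(array([0.55068596, 0.3035035 , 0.02881118]), 67)
```

View pics/f1.png

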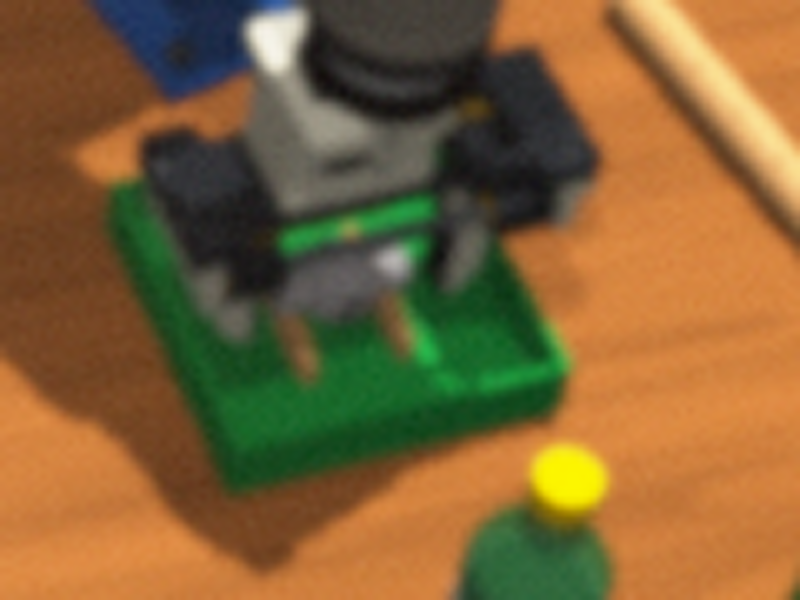

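The open fingers, at about (225,310) and (460,260), straddle the fresh ball at (345,285) inside the tray and clear of its walls. I'll lower a little and close.

>>> carry_out(
  deltas=[
    [0.1, 0, 0.2, 0, 0, 0, 1],
    [0, 0, 0.2, 0, 0, 0, 1],
    [0, 0, 0, 0, 0, 0, 0.6],
    [0, 0, 0, 0, 0, 0, 0.6],
    [0, 0, 0, 0, 0, 0, 0.6],
    [0, 0, 0, 0, 0, 0, 0.6],
    [0, 0, 0, 0, 0, 0, 0.6],
    [0, 0, 0, 0, 0, 0, 0.6],
  ],
  force=20,
)

```text
time: 13.88
tool_pos: [0.5524, 0.3051, 0.0194]
tool_rot: [3.141, 0.0, -3.1]
contact_force: [-1.1, -0.3, 0.6]
opening: 0.0617
grip_force: 20.0
```

>>> carry_out(
  deltas=[
    [0, 0, 0, 0, 0, 0, 0.6],
    [0, 0, -0.3, 0, 0, 0, 0.6],
    [0, 0, -1, 0, 0, 0, 0.6],
    [0, 0, -2, 0, 0, 0, 0.6],
    [0, 0, -2.5, 0, 0, 0, 0.6],
    [0, 0, -2.5, 0, 0, 0, 0.6],
    [0, 0, -2.5, 0, 0, 0, 0.6],
    [0, 0, -2, 0, 0, 0, 0.6],
  ],
)

```text
time: 14.55
tool_pos: [0.5524, 0.3053, 0.1498]
tool_rot: [3.141, 0.001, -3.1]
contact_force: [0.3, 1.4, -2.8]
opening: 0.0617
grip_force: 20.0
```

>>> carry_out(
  deltas=[
    [0, 0, -2, 0, 0, 0, 0.6],
    [0, 0, -2, 0, 0, 0, 0.6],
    [0, 0, -1.2, 0, 0, 0, 0.6],
    [0, 0, 0, 0, 0, 0, 0.6],
    [0, 0, 0, 0, 0, 0, 0.6],
    [0, 0, 0, 0, 0, 0, 0.6],
    [0, 0, 0, 0, 0, 0, 0.6],
    [0, 0, 0, 0, 0, 0, 0.6],
  ],
)

```text
time: 15.22
tool_pos: [0.5518, 0.3049, 0.1979]
tool_rot: [-3.141, -0.002, -3.1]
contact_force: [-0.1, 0.4, -3.2]
opening: 0.0619
grip_force: 20.0
```

```bash
python3 - <<'E'
from m import *
s=snap('scene'); d=snap('top'); o=robot.observe(); g=o['tool_pos']+[0,0,.011]; print(g.round(4),o['contact_force'].round(1),o['opening'],ball(s,g.copy()))
for n,c in(('top',d),('scene',s)):
    for p in((.508,.028,.085),(.547,.034,.0915),(.6,.04,.1)): 
        print(n,p,[x if np.isscalar(x) else x.round(4) for x in ball(c,np.array(p))])
E
```

```text
[0.552  0.305  0.2094] [-0.2  0.7 -3.6] 0.06188215998288953 (array([0.54945598, 0.30254141, 0.20723923]), 91)
top (0.508, 0.028, 0.085) [array([0.5094, 0.0297, 0.0848]), 121]
top (0.547, 0.034, 0.0915) [array([0.5471, 0.0344, 0.0913]), 129]
top (0.6, 0.04, 0.1) [array([0.6 , 0.04, 0.1 ]), 0]
scene (0.508, 0.028, 0.085) [array([0.5062, 0.0271, 0.0866]), 90]
scene (0.547, 0.034, 0.0915) [array([0.545 , 0.0321, 0.093 ]), 111]
scene (0.6, 0.04, 0.1) [array([0.6 , 0.04, 0.1 ]), 0]
```

```bash
python3 go.py .628 .046 .14 3.29
```

```text
t 15.32 turn z -0.107 shift cm after turn [ -3.69 -26.74   5.84] tilt [-3.1412e+00 -1.4000e-03 -3.1004e+00]
```

>>> carry_out(
  deltas=[
    [0, 0, 0, 0, 0, -0.107, 0.6],
    [-0.2, -1.5, 0, 0, 0, 0, 0.6],
    [-0.4, -3, 0, 0, 0, 0, 0.6],
    [-0.5, -3.4, 0, 0, 0, 0, 0.6],
    [-0.5, -3.4, 0, 0, 0, 0, 0.6],
    [-0.5, -3.4, 0, 0, 0, 0, 0.6],
    [-0.5, -3.4, 0, 0, 0, 0, 0.6],
    [-0.5, -3.4, 0, 0, 0, 0, 0.6],
  ],
)

```text
time: 15.98
tool_pos: [0.6149, 0.0947, 0.1991]
tool_rot: [-3.141, -0.0, -2.995]
contact_force: [0.5, -0.1, -3.1]
opening: 0.0616
grip_force: 20.0
```

>>> carry_out(
  deltas=[
    [-0.4, -3, 0, 0, 0, 0, 0.6],
    [-0.2, -1.5, 0.5, 0, 0, 0, 0.6],
    [0, -0.7, 1, 0, 0, 0, 0.6],
    [0, 0, 1.2, 0, 0, 0, 0.6],
    [0, 0, 1.2, 0, 0, 0, 0.6],
    [0, 0, 1, 0, 0, 0, 0.6],
    [0, 0, 0.5, 0, 0, 0, 0.6],
    [0, 0, 0, 0, 0, 0, 0.6],
  ],
)

```text
time: 16.65
tool_pos: [0.6272, 0.0473, 0.1433]
tool_rot: [3.141, -0.003, -2.993]
contact_force: [-0.8, -0.1, -4.1]
opening: 0.0618
grip_force: 20.0
```

```bash
python3 go.py .628 .046 .096 3.29; python3 - <<'E'
from m import *
s=snap('scene'); o=robot.observe(); g=o['tool_pos']+[0,0,.009]; print(g.round(4),ball(s,g.copy()))
cv2.imwrite('pics/l1.png',cv2.resize(s['image'][175:280,235:375],(800,600),interpolation=cv2.INTER_CUBIC))
for p in((.508,.028,.085),(.547,.034,.0915)): print(ball(s,np.array(p)))
E
```

```text
t 16.65 turn z 0.0 shift cm after turn [-0.06 -0.14  4.73] tilt [ 3.1407 -0.0033 -2.9928]
[0.6278 0.0472 0.1535] (array([0.62516316, 0.04482192, 0.15244458]), 95)
(array([0.508, 0.028, 0.085]), 0)
(array([0.55750194, 0.02105316, 0.09971106]), 3)
```

View pics/l1.png

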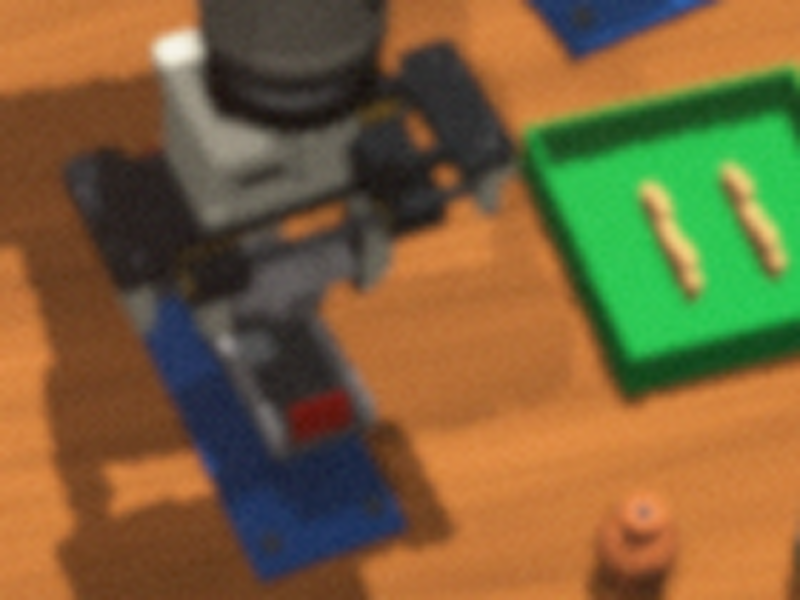

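The fresh ball, at about (290,270) in the crop, hangs above the back of the lane ahead of the rear stop (320,410). Relative to the lane line it needs about 1 mm toward -y.

>>> carry_out(
  deltas=[
    [-0.05, -0.12, 0.5, 0, 0, 0, 0.6],
    [0, 0, 0.8, 0, 0, 0, 0.6],
    [0, 0, 0.8, 0, 0, 0, 0.6],
    [0, 0, 0.7, 0, 0, 0, 0.6],
    [0, 0, 0.6, 0, 0, 0, 0.6],
    [0, 0, 0.3, 0, 0, 0, 0.6],
    [0, 0, 0.2, 0, 0, 0, 0.6],
    [0, 0, 0, 0, 0, 0, 0.6],
  ],
)

```text
time: 17.37
tool_pos: [0.6288, 0.0454, 0.1057]
tool_rot: [3.141, -0.001, -2.993]
contact_force: [-0.2, 0.8, -3.6]
opening: 0.0615
grip_force: 20.0
```

>>> carry_out(
  deltas=[
    [0, 0, 0.1, 0, 0, 0, 0.6],
    [0, 0, 0.1, 0, 0, 0, 0.6],
    [0, 0, 0.1, 0, 0, 0, 0.6],
    [0, 0, 0.1, 0, 0, 0, 0.6],
    [0, 0, 0, 0, 0, 0, 0.6],
    [0, 0, 0, 0, 0, 0, 0.6],
    [0, 0, 0, 0, 0, 0, 0.6],
    [0, 0, 0, 0, 0, 0, 0.6],
  ],
)

```text
time: 18.03
tool_pos: [0.629, 0.0454, 0.1023]
tool_rot: [3.142, 0.0, -2.993]
contact_force: [0.2, -0.1, -3.2]
opening: 0.0618
grip_force: 20.0
```

>>> carry_out(
  deltas=[
    [0, 0, 0.1, 0, 0, 0, 0.6],
    [0, 0, 0.1, 0, 0, 0, 0.6],
    [0, 0, 0.1, 0, 0, 0, 0.6],
    [0, 0, 0.1, 0, 0, 0, 0.6],
    [0, 0, 0.1, 0, 0, 0, 0.6],
    [0, 0, 0, 0, 0, 0, 0.6],
    [0, 0, 0, 0, 0, 0, 0.6],
    [0, 0, 0, 0, 0, 0, 0.6],
  ],
)

```text
time: 18.7
tool_pos: [0.629, 0.0454, 0.0972]
tool_rot: [3.142, 0.0, -2.993]
contact_force: [-0.5, -0.5, -1.8]
opening: 0.0618
grip_force: 20.0
```

>>> carry_out(
  deltas=[
    [0, 0, 0.05, 0, 0, 0, 0.6],
    [0, 0, 0.05, 0, 0, 0, 0.6],
    [0, 0, 0.05, 0, 0, 0, 0.6],
    [0, 0, 0, 0, 0, 0, 0.6],
    [0, 0, 0, 0, 0, 0, 0.6],
    [0, 0, 0, 0, 0, 0, 0.6],
    [0, 0, 0, 0, 0, 0, 0.6],
    [0, 0, 0, 0, 0, 0, 0.6],
  ],
)

```text
time: 19.37
tool_pos: [0.6291, 0.0454, 0.096]
tool_rot: [3.142, 0.0, -2.993]
contact_force: [-1.0, -0.1, 0.9]
opening: 0.062
grip_force: 20.0
```

>>> carry_out(
  deltas=[
    [0, 0, 0, 0, 0, 0, 0.72],
    [0, 0, 0, 0, 0, 0, 0.85],
    [0, 0, 0, 0, 0, 0, 1],
    [0, 0, 0, 0, 0, 0, 1],
    [0, 0, 0, 0, 0, 0, 1],
    [0, 0, 0, 0, 0, 0, 1],
    [0, 0, 0, 0, 0, 0, 1],
    [0, 0, 0, 0, 0, 0, 1],
  ],
)

```text
time: 20.03
tool_pos: [0.629, 0.0454, 0.0957]
tool_rot: [3.142, 0.0, -2.993]
contact_force: [0.9, -0.5, -0.7]
opening: 0.0917
grip_force: 0.0
```

>>> carry_out(
  deltas=[
    [0, 0, -0.5, 0, 0, 0, 1],
    [0, 0, -1.5, 0, 0, 0, 1],
    [0, 0, -2.5, 0, 0, 0, 1],
    [0, 0, -2.5, 0, 0, 0, 1],
    [0, 0, -2, 0, 0, 0, 1],
    [0, 3, 0, 0, 0, 0, 1],
    [0, 3.5, 0, 0, 0, 0, 1],
    [0, 3.5, 0, 0, 0, 0, 1],
  ],
)

```text
time: 20.7
tool_pos: [0.6143, 0.1447, 0.1868]
tool_rot: [3.142, 0.002, -2.996]
contact_force: [1.3, 0.5, -0.1]
opening: 0.092
grip_force: 0.0
```

>>> carry_out(
  deltas=[
    [0, 3.5, 0, 0, 0, 0, 1],
    [0, 3.5, 0, 0, 0, 0, 1],
    [0, 3.5, 0, 0, 0, 0, 1],
    [0, 2, 0, 0, 0, 0, 1],
    [0, 0, 0, 0, 0, 0, 1],
    [0, 0, 0, 0, 0, 0, 1],
    [0, 0, 0, 0, 0, 0, 1],
    [0, 0, 0, 0, 0, 0, 1],
  ],
)

```text
time: 21.37
tool_pos: [0.5961, 0.2666, 0.1859]
tool_rot: [-3.141, 0.0, -2.995]
contact_force: [0.2, -0.4, 0.8]
opening: 0.0916
grip_force: 0.0
```

```bash
python3 - <<'E'
from m import *
s=snap('scene');d=snap('top');print(robot.observe()['tool_pos'])
for n,c in(('top',d),('scene',s)):
    for p in((.508,.028,.085),(.547,.034,.0915),(.587,.04,.098),(.561,-.3,.075)): 
        q,k=ball(c,np.array(p)); print(n,q.round(4),k)
cv2.imwrite('pics/end.png',cv2.resize(s['image'],(800,600)))
E
```

```text
[0.59619667 0.26653821 0.18584514]
top [0.5081 0.0291 0.0851] 129
top [0.5475 0.0351 0.0916] 125
top [0.5858 0.04   0.0972] 117
top [ 0.5619 -0.2977  0.0738] 113
scene [0.5069 0.0262 0.0861] 89
scene [0.5434 0.0317 0.0937] 113
scene [0.5831 0.036  0.0993] 126
scene [ 0.56   -0.3014  0.0762] 117
```

View pics/end.png

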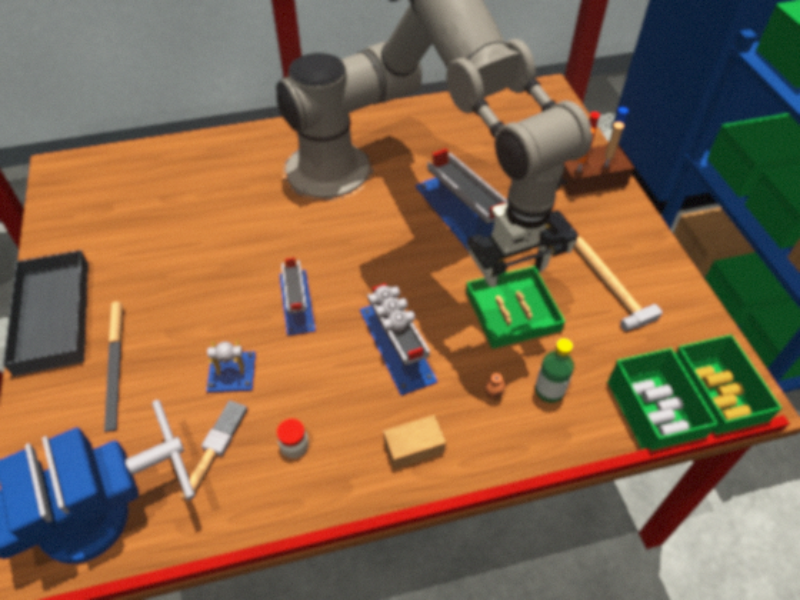

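The picture shows three balls closed up in the lane at about (390,305), the oldest in the rest at (228,352), an empty tray, and the bystanders where they were. The measured positions match the seats, so I'm handing in.

```bash
python3 -c "
from cell import robot
print(robot.hand_in())"
```

```text
the job is handed in; nothing more can be done
None
```

The job is handed in, no verdict shown: the oldest ball lies in the filing rest, second, third and fresh are closed up in the lane by camera measurement, and nothing else on the bench was visibly moved.

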